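# Stow the hand vacuum: dock it and shorten its nozzle

### The arm

A 6-joint arm with a two-finger parallel gripper is mounted at the origin on a cart in front of the work surface, level with it; the furniture and walls round the work are solid. World frame = base frame: x ahead of the robot, y to its left, z up, the work surface at z = 0. Lengths are in m, angles in rad, forces in N, time in s.
With the tool pointing down it reaches from about 0.425 to 1.125 m from the base axis. Payload 14.9 kg.
Tool frame: the origin (TCP) lies between the finger pads; the fingertips stand 25 mm ahead of it and the grasp point (between the pads) lies 6 mm ahead of it (manip.tip_reach is the distance from the TCP to the fingertips, in m); z points along the fingers, y is the line along which they close (so a half turn about z gives the same grasp; the last joint's range is limited). The gripper opens to 91 mm and grips with 3 to 60 N. Pads are 32 mm wide; open, the fingers measure 118 mm over their backs; the gripper's body (76 mm by 178 mm) begins 60 mm behind the grasp point.
Start: joints at [1.092, 0.379, 1.734, -0, 1.028, -0.033], TCP at [0.302, 0.632, 0.213] pointing down, gripper open.
Joint ranges: [-2.77, 2.77], [-0.74, 2.19], [0, 2.66], [-1.06, 4.2], [0.31, 2.87], [-3.08, 3.08]. Speed limits (rad/s): [1.89, 1.89, 2.39, 3.14, 3.14, 3.14].

### API

Orientations are given as a unit quaternion [w, x, y, z].
In Python, from plant import manip gives the robot as it stands.
- The arm moves only by the tool drive_tool, never from a script. Its arguments are lists of equal length, an entry for each row: "offset": the shift along the tool's x, y, z in m, a list of three; "spin": the turn about the tool's z in rad; "fingers": the finger opening in m, from 0 to 0.0912. A call has 1 to 8 rows; each row is the pose to reach, as a shift and turn from the pose commanded when the call began, along the tool's axes at that moment; what a row does not reach only later rows make up. A row lasts 1/10 s, in which the tool goes at most 50 mm and 8.59 degrees, less where a joint would pass 70% of its speed; a pose out of reach is approached as far as the arm can. A call with a gripper value outside its range is refused whole. The fingers move at their own pace and stop on an object; "squeeze" is the grip in N (left out, the last holds). Time passes only in rows, so rows that repeat a pose let the fingers close. It gives the time, the measured TCP pose, the force, the opening and the grip force at its end, in the units of the state.
- manip.observe(): the state, without advancing time (a new reading comes with each control period).
- manip.get_image(name): name is "scene" or "top" or "wrist"; returns the picture (384x512x3 uint8, red, green, blue); there is no depth.
- manip.camera_model(name): a dict with "intrinsics" (3x3 intrinsics, pixels), "D" ([k1, k2, p1, p2, k3] as OpenCV has them; the pictures are not rectified), "R" (3x3) and "t" (3): a world point X has camera coordinates R X + t; the wrist camera has in their place "tool_from_camera" (4x4, takes a point from camera to tool coordinates, whose origin is the TCP and whose axes are the flange's). Camera axes: x right, y down, z forward; pixel columns grow to the right and rows downward; lengths in m; the calibration is good to about 2 mm. A picture is of the moment at which its call begins: read the wrist's pose just before it. camera_model takes no time and is no camera call.
- manip.hand_in(): hands the job in; it is judged then, once.
The state is a dict: "t": time; "joints": joint angles; "qvel": joint speeds; "effort": joint torques, N m; "ee_pos": TCP position; "orientation": TCP orientation; "force": force on the tool from outside, world axes, zero at the start; "ft_torque": the same for the moment, N m; "grip_width": finger opening in m; "gripper_force": force on a finger pad.
Only numpy, scipy, OpenCV 4.12 (cv2) and the standard library are available. Lean on these libraries where they do the work, as an engineer would, in place of code of your own. Each camera call takes 0.05 s, during which the arm holds its last target. There are 200 camera calls.

### The job

Put the cordless hand vacuum away: set it down (do not drop it) fully home in its charging dock and let go. Then, with the dock holding it, squeeze the orange spring pin flush with the nozzle, slide the nozzle back towards the vacuum past the pin until the pin springs out of the next hole, and let go; leave the mug, lemon, tomato and spice jars where they stand.

Things in the scene. Friction and masses are not known exactly. Their poses are not given: they have to be found in the camera images.
- vac: White cordless hand vacuum, grey bin, about 0.5 kg, heaviest near the handle. x forward along the nozzle, y left, z up. Origin: on its flat underside, below the handle's middle. Housing x = -75 to 80 mm, 64 wide, 61 high; nose and collar to x = 101; then the fixed grey inner tube, 26 wide, 18 high, its axis 34 mm above the underside, to x = 181. The teal nozzle slides on this tube.
- vac_handle (a point): Middle of the handle, 99 mm above the vacuum's underside: a bar along the vacuum's x, 24 mm wide (y) and 18 mm high, straight from x = -54 to +36 mm, with 29 mm open space below it.
- nozzle: Teal rectangular sleeve 33 mm wide (y), 25 high, wall 2.5, 45 g, loose on the inner tube (1 mm play), kept by the pin; axes as the vacuum's. Origin: on its axis, level with its rear hole; straight from 14 mm behind to 64 ahead, tip to 90 ahead. Left (+y) wall: two 12 mm holes, 30 mm apart. At the start the pin stands in the rear one (long); short, in the front one, 5 mm off the collar.
- hole_rear (a point): Centre of the nozzle's rear hole, in the outer face of its left wall.
- hole_front (a point): Centre of the nozzle's front hole, 30 mm ahead of the rear one, in the outer face of the left wall. When the nozzle is short this point lies at pin_place.
- pin_place (a point): Fixed point of the vacuum: where the pin's axis meets the outer face of the nozzle's left wall (x = 150, y = 16.5, z = 34 mm in the vacuum's frame).
- pin_tip (a point): Tip of the orange spring pin, 10 mm across with a 3.5 mm tapered nose. It points to the vacuum's left (+y) and is carried by the inner tube, so it does not travel with the nozzle. Sprung out it stands 5 mm proud of the nozzle's face. One finger on it and one on the far wall (20 to 30 N) press it flush and hold the nozzle; a pad up to 40 mm wide centred on it leaves the front hole free.
- pin (a joint): How far the pin is pushed in, m: 0 sprung out, 0.004 to 0.005 flush with the nozzle's face (it has play), about 0.0065 hidden under its wall, 0.009 the end. Spring: 4 N at 0, 5.5 N at flush. Short of flush its straight shank blocks the nozzle; flush, the hole's edge rides over the tapered nose when the nozzle is pushed back with 3 to 10 N, and the pin springs out by itself in the front hole.
- dock: Grey charging dock, fixed to the worktop, 196 x 100 mm, inner floor 18 mm high. Origin: on the worktop straight below dock_seat; x towards the low front lip, over which the nozzle points; z up. Above the inner floor the side walls rise 21 mm, then flare out to 32 mm, the flared back wall to 57 mm, the front lip 12 mm.
- dock_seat (a point): On the dock's inner floor, 18 mm above the worktop: where the vacuum's origin lies when home, all axes the same way. The pocket leaves the vacuum 3 mm of play each side and 4 mm fore and aft; flared side and back walls guide it in from above.
- mug: white mug with blue dots, 92 x 127 x 93 high mm, loose; origin at the centre of its underside. To be left alone.
- lemon: yellow lemon, 73 x 53 x 53 mm, loose; origin at the centre of its underside. To be left alone.
- tomato: red tomato, 69 across, 71 high mm, loose; origin at the centre of its underside. To be left alone.
- jar_gold: spice jar with a gold cap, 42 across, 96 high mm, loose; origin at the centre of its underside. To be left alone.
- jar_black: spice jar with a black cap, 44 across, 105 high mm, loose; origin at the centre of its underside. To be left alone.
There are look-alikes about, which are no part of the job. Of the things shaped like the nozzle, the teal one is meant.

How it is judged:
By the outcome, as a careful person would: the job done as asked, in the order asked, and still so for the second after the job is handed in, with the robot touching nothing.
It also fails if it takes over 54 s, if anything falls off the work surface, if the arm or the gripper's body presses on something with over 40 N, if the wrist force passes 120 N, or if a joint passes its speed limit or range.

## Working session

There is one attempt and no reset: what is moved stays moved. The work goes in short steps, Python scripts to look and compute and a tool call to move; the robot and the scene stay as the last step left them, time stands still between calls to the robot, and variables do not carry over. Pictures are saved under pics/ and viewed, at most 10 in all, crops included, and the job is handed in when it is done.

Besides the shell and the picture viewer there is one more tool, called after "Request:" as a command line: name --pt "numbers of a row" for each row, then --argument value for the rest. drive_tool: Moves the arm, as the interface text tells. Its arguments: {"type":"object","properties":{"offset":{"type":"array"},"spin":{"type":"array"},"fingers":{"type":"array"},"squeeze":{"type":"number"}},"required":["offset","spin","fingers"]}

```bash
mkdir -p pics; ls
python3 - <<'E'
from plant import manip
import cv2,json
o=manip.observe();print({k:o[k] for k in('t','ee_pos','orientation','grip_width','force')},manip.tip_reach)
for n in('scene','top'):
    im=manip.get_image(n);cv2.imwrite(f'pics/{n}0.png',cv2.resize(im[...,::-1],(800,600),interpolation=cv2.INTER_CUBIC))
    c=manip.camera_model(n);print(n,{k:(v.tolist() if hasattr(v,'tolist') else v) for k,v in c.items()})
c=manip.camera_model('wrist');print(c)
E
```

```text
pics
{'t': 0.0, 'ee_pos': array([0.30163633, 0.63122515, 0.2122696 ]), 'orientation': array([-1.43809673e-04,  2.21048400e-01,  9.75262677e-01, -5.43567463e-04]), 'grip_width': 0.09125683477543979, 'force': array([ 0.802827  , -0.61596982, -0.43373788])} 0.025
scene {'intrinsics': [[369.53385346682126, 0.0, 255.29723528208345], [0.0, 369.53385346682126, 194.42905708532658], [0.0, 0.0, 1.0]], 'D': [-0.09824687774719595, 0.0, 0.0, 0.0, 0.0], 'R': [[0.42207923063530456, -0.9065076934080911, -0.009639754055555259], [-0.6811900032191929, -0.31011679451576046, -0.6631800308162976], [0.5981883504219596, 0.2864810212757764, -0.7483978366271798]], 't': [-0.24156245128953208, 0.4688144971235808, 0.746830473733607]}
top {'intrinsics': [[389.33473764919535, 0.0, 257.4919157829056], [0.0, 389.33473764919535, 189.86740784388277], [0.0, 0.0, 1.0]], 'D': [-0.11587661539522262, 0.0, 0.0, 0.0, 0.0], 'R': [[0.001200317014366868, -0.9999921381460816, 0.0037792704445754484], [-0.9935560654661508, -0.001620900189039099, -0.11333012599480685], [0.11333536083008974, -0.003618884994773011, -0.99355019986758]], 't': [0.025988802375572457, 0.5880871837288247, 1.4395327664801938]}
{'intrinsics': array([[308.02464094,   0.        , 256.03981577],
       [  0.        , 308.02464094, 188.84283117],
       [  0.        ,   0.        ,   1.        ]]), 'D': array([-0.03040446,  0.        ,  0.        ,  0.        ,  0.        ]), 'tool_from_camera': array([[ 3.87375273e-04, -9.68671501e-01, -2.48345269e-01,
         6.80920010e-02],
       [ 9.99999355e-01,  1.10163885e-04,  1.13012987e-03,
         4.32138676e-04],
       [-1.06736592e-03, -2.48345547e-01,  9.68670919e-01,
        -1.72582502e-01],
       [ 0.00000000e+00,  0.00000000e+00,  0.00000000e+00,
         1.00000000e+00]])}
```

View pics/scene0.png

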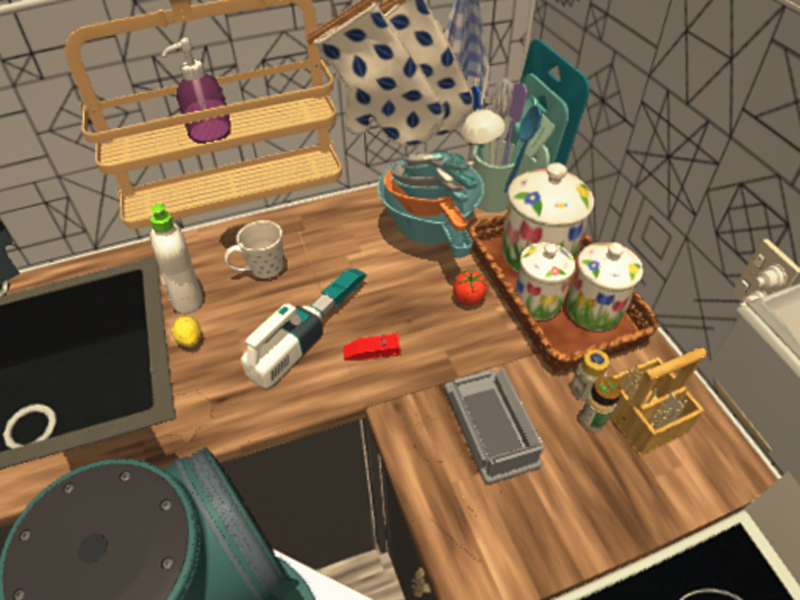

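View pics/top0.png

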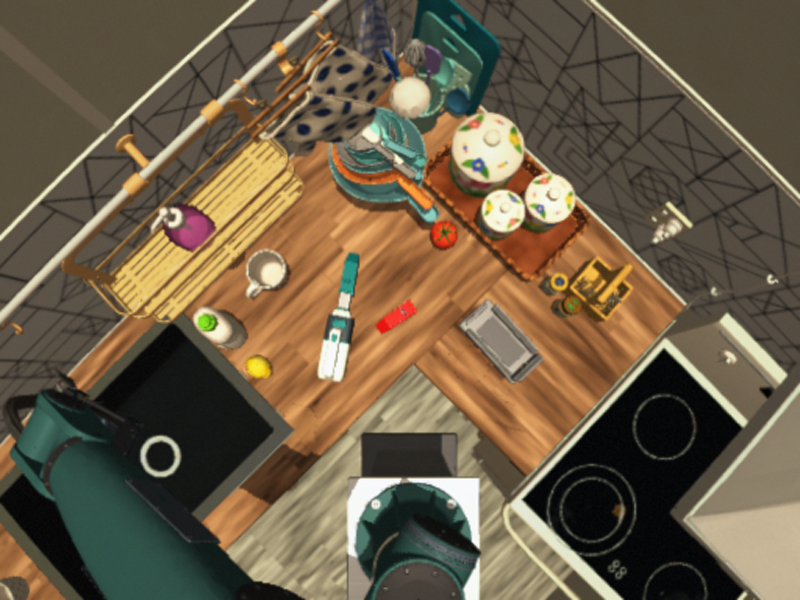

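The scene image shows the white vacuum at about (290,335), with the teal nozzle on its tube at (343,287). The red block at (372,348) is a look-alike nozzle and not part of the job. The dock is at (495,425). In the top image the teal nozzle is at (349,270), the red one at (395,316) and the dock at (500,340). Only the teal one is on the vacuum's tube. I'll confirm that with enlarged crops.

Run:
```python
import cv2,numpy as np
from plant import manip
# crops in original 512x384 pixels, x0,y0 of 100x75 windows, 4x
W=[]
for n,x0,y0 in(('scene',145,165),('scene',275,230),('top',180,160),('top',280,180)):
    im=manip.get_image(n)[...,::-1]
    c=cv2.resize(im[y0:y0+75,x0:x0+100],(400,300),interpolation=cv2.INTER_CUBIC)
    for k in range(0,100,20): cv2.putText(c,str(x0+k),(k*4,8),0,.3,(255,255,0),1);cv2.line(c,(k*4,9),(k*4,14),(255,255,0),1)
    for k in range(0,75,20): cv2.putText(c,str(y0+k),(0,k*4+4),0,.3,(0,255,255),1)
    W.append(c)
cv2.imwrite('pics/crop1.png',np.vstack([np.hstack(W[:2]),np.hstack(W[2:])]))
```

```text
(no output)
```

View pics/crop1.png

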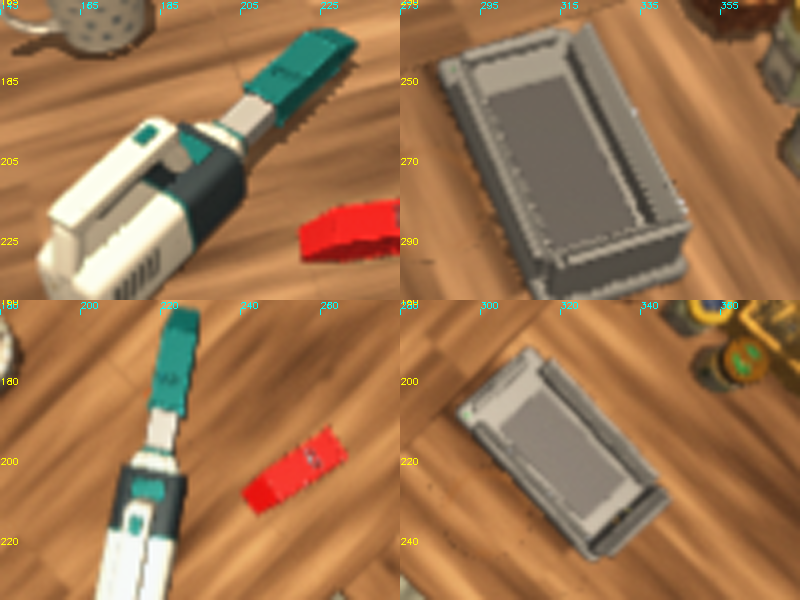

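The crops confirm the teal nozzle is the one on the grey tube; the red one lies loose. The dock's low lip is the end away from the robot, at top-image (304,206), and its tall back wall is near (333,236).

```bash
cat > h.py <<'E'
import numpy as np,cv2
from plant import manip
from scipy.spatial.transform import Rotation as Ro
def cam(n):
    c=manip.camera_model(n);K=np.array(c['intrinsics']);D=np.array(c['D'])
    if n!='wrist': return K,D,np.array(c['R']),np.array(c['t'])
    o=manip.observe();w,x,y,z=o['orientation'];T=np.eye(4);T[:3,:3]=Ro.from_quat([x,y,z,w]).as_matrix();T[:3,3]=o['ee_pos']
    M=np.linalg.inv(T@np.array(c['tool_from_camera']));return K,D,M[:3,:3],M[:3,3]
def ray(C,uv,z):
    K,D,R,t=C;p=cv2.undistortPoints(np.array([[uv]],float),K,D)[0,0];d=R.T@[p[0],p[1],1];c=-R.T@t
    return c+d*(z-c[2])/d[2]
def proj(C,P):
    K,D,R,t=C;return cv2.projectPoints(np.array(P,float).reshape(-1,3),cv2.Rodrigues(R)[0],t,K,D)[0][:,0]
def tool():
    o=manip.observe();w,x,y,z=o['orientation'];return np.array(o['ee_pos']),Ro.from_quat([x,y,z,w]).as_matrix()
def toff(p): # world target -> offset in tool axes
    e,R=tool();return R.T@(np.array(p)-e)
E
python3 - <<'E'
from h import *
T=cam('top');S=cam('scene')
for n,C,uv,z in(('nozrear',T,(222,188),.0465),('noztip',T,(226,163),.04),('collar',T,(219,198),.05),('button',T,(213.7,216),.108),('handlefront',T,(214.7,211),.108),('hf S',S,(182.5,196),.108),('hr S',S,(161,219),.108),
 ('button S',S,(181.5,198.5),.108),('d1',T,(312,192),.03),('d2',T,(295,208),.03),('d3',T,(346,228),.05),('d4',T,(328,244),.05)): print(n,ray(C,uv,z).round(3))
e,R=tool();print(R.round(3))
E
```

```text
nozrear [0.593 0.16  0.046]
noztip [0.69  0.147 0.04 ]
collar [0.555 0.171 0.05 ]
button [0.485 0.183 0.108]
handlefront [0.503 0.18  0.108]
hf S [0.493 0.183 0.108]
hr S [0.401 0.192 0.108]
button S [0.484 0.181 0.108]
d1 [ 0.581 -0.18   0.03 ]
d2 [ 0.52  -0.115  0.03 ]
d3 [ 0.444 -0.303  0.05 ]
d4 [ 0.385 -0.235  0.05 ]
[[-0.902  0.431 -0.   ]
 [ 0.431  0.902 -0.   ]
 [-0.    -0.    -1.   ]]
```

Run:
```python
from h import *
T=cam('top');S=cam('scene')
print('bottle base',ray(S,(118,196),0))
for z in(.1,.15,.2,.25,.3):print(z,ray(T,(132.5,205),z)[:2].round(3),ray(S,(102,136),z)[:2].round(3))
print(toff([.46,.182,.30]),toff([.30,.40,.30]))
```

```text
bottle base [0.48072434 0.43966427 0.        ]
0.1 [0.524 0.481] [0.612 0.58 ]
0.15 [0.521 0.465] [0.571 0.523]
0.2 [0.517 0.449] [0.529 0.467]
0.25 [0.513 0.433] [0.488 0.41 ]
0.3 [0.51  0.417] [0.446 0.354]
[-0.33656136 -0.33737607 -0.08715964] [-0.09820127 -0.20967146 -0.08719775]
```

Request:
drive_tool --pt "0 0 -0.05" --pt "-0.02 -0.04 -0.087" --pt "-0.337 -0.337 -0.087" --pt "-0.337 -0.337 -0.087" --pt "-0.337 -0.337 -0.087" --pt "-0.337 -0.337 -0.087" --pt "-0.337 -0.337 -0.087" --pt "-0.337 -0.337 -0.087" --spin '[0,0,-0.3,-0.3,-0.3,-0.3,-0.3,-0.3]' --fingers '[0.09,0.09,0.09,0.09,0.09,0.09,0.09,0.09]'

```text
t: 1.1
ee_pos: [0.4105, 0.3112, 0.2985]
orientation: [0.0, 0.073, 0.997, 0.0]
force: [0.4, 0.5, 0.4]
grip_width: 0.0899
gripper_force: 0.0
```

Run:
```python
from h import *
print(tool(),toff([.45,.184,.30]))
```

```text
(array([0.41048329, 0.31123194, 0.2984646 ]), array([[-9.89437711e-01,  1.44958223e-01,  3.60197058e-04],
       [ 1.44958310e-01,  9.89437738e-01,  2.27543399e-04],
       [-3.23408275e-04,  2.77353576e-04, -9.99999909e-01]])) [-0.05754315 -0.12015938 -0.00155011]
```

Request:
drive_tool --pt "-0.055 -0.12 0" --pt "-0.055 -0.12 0" --pt "-0.055 -0.12 0" --pt "-0.055 -0.12 0" --pt "-0.055 -0.12 0" --spin '[0,0,0,0,0]' --fingers '[0.09,0.09,0.09,0.09,0.09]'

```text
t: 1.6
ee_pos: [0.4473, 0.1861, 0.2984]
orientation: [0.0, 0.074, 0.997, 0.0]
force: [-0.1, 1.2, -0.3]
grip_width: 0.09
gripper_force: 0.0
```

Run:
```python
from h import *
C=cam('wrist');im=manip.get_image('wrist')
np.savez('w1.npz',im=im,R=C[2],t=C[3]);print(tool()[0],manip.observe()['qvel'].round(3))
cv2.imwrite('pics/w1.png',cv2.resize(im[...,::-1],(800,600),interpolation=cv2.INTER_CUBIC))
```

```text
[0.44716578 0.18670376 0.29837013] [ 0.02   0.003 -0.002  0.    -0.001 -0.001]
```

View pics/w1.png

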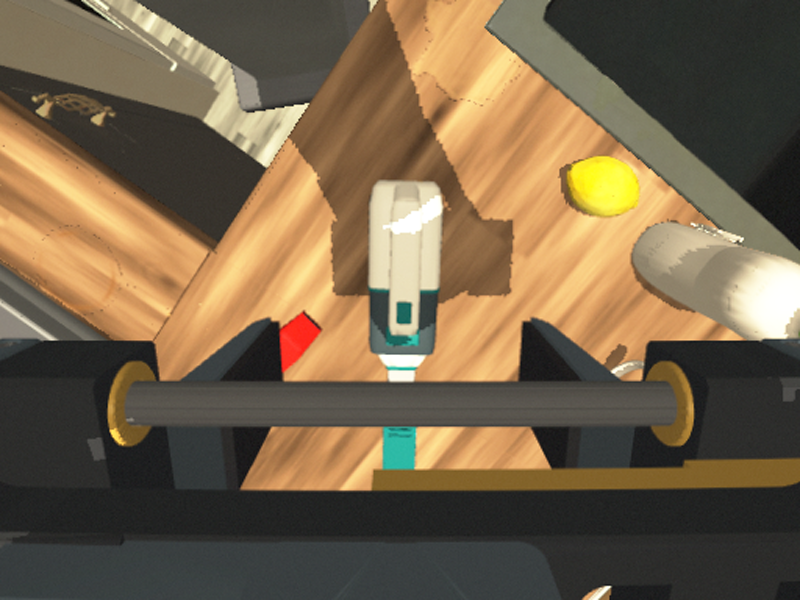

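The wrist view shows the vacuum upright. The handle button is at (404,312), the handle's front end at (404,335), the nozzle centre at (399.5,450) and the rear of the housing at (405,182).

Run:
```python
from h import *
d=np.load('w1.npz');K,D,_,_=cam('wrist');C=(K,D,d['R'],d['t'])
P={}
for n,uv,z in(('hfront',(404,335),.1),('button',(404,312),.108),('noz',(399.5,450),.0465),('rearhousing',(405,182),.06),('bandrear',(404,290),.061),('colL',(387,362),.05),('colR',(416,362),.05),('hsideL',(369.5,250),.05),('hsideR',(440,250),.05)):
    P[n]=ray(C,(uv[0]*.64,uv[1]*.64),z);print(n,P[n].round(4))
a=P['noz']-P['button'];print(np.degrees(np.arctan2(a[1],a[0])))
# try pose and project
th=np.radians(-7.5)
for ox,oy in((.455,.183),(.448,.184)):
  R=Ro.from_euler('z',th).as_matrix()
  for q in((-.075,0,.055),(.08,.032,.03),(.08,-.032,.03),(.101,0,.05),(.036,0,.108),(-.054,0,.108),(.17,0,.0465),(-.075,.032,.03),(-.075,-.032,.03)):
    print(q,(proj(C,R@q+[ox,oy,0])[0]/.64).round(0))
```

```text
hfront [0.508  0.1807 0.1   ]
button [0.4863 0.1838 0.108 ]
noz [0.6455 0.1566 0.0465]
rearhousing [0.3889 0.1993 0.06  ]
bandrear [0.4802 0.1851 0.061 ]
colL [0.5493 0.159  0.05  ]
colR [0.5533 0.1859 0.05  ]
hsideL [0.4425 0.16   0.05  ]
hsideR [0.4516 0.2215 0.05  ]
-9.70216785272533
(-0.075, 0, 0.055) [396. 173.]
(0.08, 0.032, 0.03) [432. 337.]
(0.08, -0.032, 0.03) [366. 338.]
(0.101, 0, 0.05) [399. 366.]
(0.036, 0, 0.108) [398. 318.]
(-0.054, 0, 0.108) [396. 202.]
(0.17, 0, 0.0465) [400. 430.]
(-0.075, 0.032, 0.03) [432. 172.]
(-0.075, -0.032, 0.03) [360. 174.]
(-0.075, 0, 0.055) [396. 164.]
(0.08, 0.032, 0.03) [432. 330.]
(0.08, -0.032, 0.03) [366. 331.]
(0.101, 0, 0.05) [399. 359.]
(0.036, 0, 0.108) [398. 310.]
(-0.054, 0, 0.108) [396. 193.]
(0.17, 0, 0.0465) [400. 424.]
(-0.075, 0.032, 0.03) [432. 164.]
(-0.075, -0.032, 0.03) [360. 165.]
```

Request:
drive_tool --pt "-0.013 0.004 0.05" --pt "-0.013 0.004 0.1" --pt "-0.013 0.004 0.14" --pt "-0.013 0.004 0.17" --pt "-0.013 0.004 0.194" --pt "-0.013 0.004 0.194" --pt "-0.013 0.004 0.194" --spin '[0.017,0.017,0.017,0.017,0.017,0.017,0.017]' --fingers '[0.09,0.09,0.09,0.09,0.08,0.07,0.06]'

```text
t: 2.35
ee_pos: [0.4606, 0.1893, 0.1046]
orientation: [-0.0, 0.081, 0.997, -0.0]
force: [0.1, 1.1, 0.2]
grip_width: 0.0684
gripper_force: 0.0
```

Request:
drive_tool --pt "0 0 0" --pt "0 0 0" --pt "0 0 0" --pt "0 0 0" --pt "0 0 0" --pt "0 0 0" --spin '[0,0,0,0,0,0]' --fingers '[0.03,0.015,0.015,0.015,0.015,0.015]' --squeeze 45

```text
t: 2.95
ee_pos: [0.4608, 0.1884, 0.1044]
orientation: [0.0, 0.081, 0.997, -0.0]
force: [0.4, -2.6, 2.8]
grip_width: 0.0231
gripper_force: 45.0
```

Request:
drive_tool --pt "0 0 -0.02" --pt "0 0 -0.06" --pt "0 0 -0.1" --pt "0 -0.03 -0.14" --pt "-0.02 -0.07 -0.15" --pt "-0.03 -0.11 -0.15" --pt "-0.04 -0.15 -0.15" --pt "-0.05 -0.18 -0.15" --spin '[0,0,0,-0.1,-0.2,-0.33,-0.46,-0.6]' --fingers '[0.015,0.015,0.015,0.015,0.015,0.015,0.015,0.015]'

```text
t: 3.75
ee_pos: [0.4799, 0.0007, 0.2538]
orientation: [-0.001, -0.219, 0.976, 0.0]
force: [0.7, 1.1, -5.1]
grip_width: 0.0231
gripper_force: 45.0
```

Request:
drive_tool --pt "0 0 0" --pt "0 0 0" --pt "0 0 0" --spin '[0,0,0]' --fingers '[0.015,0.015,0.015]'

```text
t: 4.05
ee_pos: [0.4804, 0.0032, 0.2539]
orientation: [-0.0, -0.216, 0.976, 0.0]
force: [-0.5, -0.6, -4.8]
grip_width: 0.0229
gripper_force: 45.0
```

Run:
```python
from h import *
C=cam('wrist');im=manip.get_image('wrist')
np.savez('w2.npz',im=im,R=C[2],t=C[3]);print(tool(),manip.observe()['qvel'].round(3),manip.observe()['force'])
cv2.imwrite('pics/w2.png',cv2.resize(im[...,::-1],(800,600),interpolation=cv2.INTER_CUBIC))
```

```text
(array([0.48046388, 0.00342674, 0.25396537]), array([[-9.06136906e-01, -4.22983850e-01, -7.54929684e-04],
       [-4.22984059e-01,  9.06137113e-01,  1.35404726e-04],
       [ 6.26795792e-04,  4.42018442e-04, -9.99999706e-01]])) [ 0.005 -0.002 -0.002 -0.001  0.    -0.009] [ 0.11361802  0.01379395 -5.06292061]
```

View pics/w2.png

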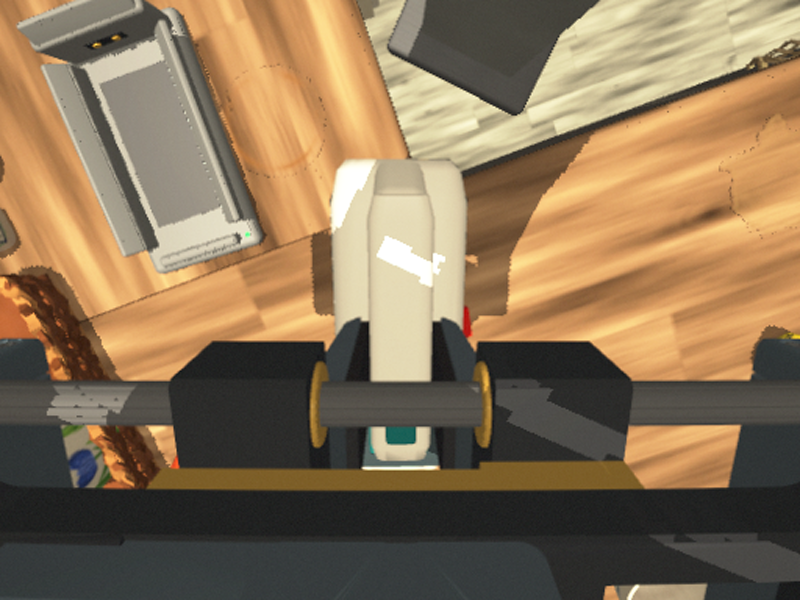

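The vacuum is straight in the grip. The dock is fully in view, with its back wall (charging contacts) at about (90,35) and the front lip at about (205,255). I'll enlarge that area.

Run:
```python
from h import *
im=np.load('w2.npz')['im'][0:180,5:180,::-1]
s=3.3;c=cv2.resize(im,None,fx=s,fy=s,interpolation=cv2.INTER_CUBIC)
for k in range(0,180,20):
    cv2.putText(c,str(5+k),(int(k*s),8),0,.35,(255,0,0),1);cv2.line(c,(int(k*s),9),(int(k*s),15),(255,0,0),1)
    cv2.putText(c,str(k),(0,int(k*s)+4),0,.35,(255,0,0),1)
cv2.imwrite('pics/c2.png',c);print(c.shape)
```

```text
(594, 578, 3)
```

View pics/c2.png

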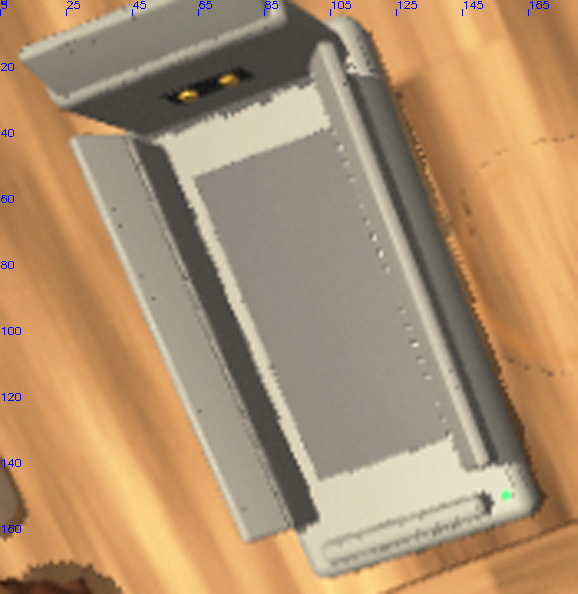

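Run:
```python
from h import *
d=np.load('w2.npz');K,D,_,_=cam('wrist');C=(K,D,d['R'],d['t'])
f=lambda u,v,z:ray(C,(5+u/3.3-.35,v/3.3-.35),z)[:2]
L=lambda p,q:np.degrees(np.arctan2(*(p-q)[::-1]))
fl=f(165,145,.018),f(318,520,.018);print('floorleft',fl,L(fl[1],fl[0]))
fb=f(160,140,.018),f(315,80,.018);print('floorback',fb,L(fb[1],fb[0]))
j=f(135,140,.039),f(296,530,.039);print('junct',j,L(j[1],j[0]))
a=L(fl[1],fl[0]);th=np.radians(np.mean([a,L(j[1],j[0]),L(fb[1],fb[0])-90]));print(np.degrees(th))
ex=np.array([np.cos(th),np.sin(th)]);ey=np.array([-ex[1],ex[0]])
o=fb[0]+ex*.079; o=o+ey*((fl[0]-o)@ey+.035);print('origin0',o)
g=lambda n,u,v,z:print(n,z,(1e3*np.array([(f(u,v,z)-o)@ex,(f(u,v,z)-o)@ey])).round(1))
for n,u,v in(('flare L out',72,140),('flare L outF',246,540)):g(n,u,v,.05)
for n,u,v in(('rail in back',315,50),('rail in front',455,430),('rail out front',490,465),('rail front',470,465),('dark out',525,465),('dark out2',378,75)):
  for z in(.0,.018,.039,.05):g(n,u,v,z)
for n,u,v,z in(('baseFL',322,576,0),('baseFR',540,500,0),('baseFL',322,576,.018),('baseFR',540,500,.018),('lip',325,550,.03),('lip',490,505,.03),('panel',195,180,.018),('panel',330,127,.018),('panel',318,480,.018),('panel',450,437,.018),('contact',190,97,.045),('contact',230,78,.045),('backL top',22,55,.075),('backR top',285,10,.075),('lipin',322,545,.018),('backjunc',60,108,.05)):g(n,u,v,z)
# vacuum in hand
h=lambda u,v,z:ray(C,(u*.64,v*.64),z)
e,R=tool()
for n,u,v,z in(('rear',400,160,.205),('L',334,250,.195),('R',466,250,.195),('L',332,200,.195),('R',466,200,.195)):print(n,(R.T@(h(u,v,z)-e)).round(4))
```

```text
floorleft (array([ 0.45044069, -0.28771   ]), array([ 0.56191415, -0.18927986])) 41.44423691299935
floorback (array([ 0.44952578, -0.28998924]), array([ 0.40558486, -0.24247642])) 132.76333490534344
junct (array([ 0.45167197, -0.28482689]), array([ 0.56193496, -0.18755285])) 41.41874577105693
41.87543919646657
origin0 [ 0.48426084 -0.21038583]
flare L out 0.05 [-76.8 -49.1]
flare L outF 0.05 [ 71.  -48.7]
rail in back 0.0 [-96.7  26.1]
rail in back 0.018 [-89.4  32.6]
rail in back 0.039 [-81.   40.2]
rail in back 0.05 [-76.6  44.2]
rail in front 0.0 [54.  24.7]
rail in front 0.018 [54.9 31.2]
rail in front 0.039 [55.9 38.9]
rail in front 0.05 [56.4 42.9]
rail out front 0.0 [71.8 33.3]
rail out front 0.018 [71.9 39.6]
rail out front 0.039 [72.  46.8]
rail out front 0.05 [72.1 50.6]
rail front 0.0 [69.3 25.3]
rail front 0.018 [69.5 31.8]
rail front 0.039 [69.8 39.5]
rail front 0.05 [69.9 43.5]
dark out 0.0 [76.1 47.4]
dark out 0.018 [76. 53.]
dark out 0.039 [76.  59.6]
dark out 0.05 [75.9 63. ]
dark out2 0.0 [-80.9  46.1]
dark out2 0.018 [-74.4  51.8]
dark out2 0.039 [-66.8  58.4]
dark out2 0.05 [-62.8  61.8]
baseFL 0 [ 94.7 -53.9]
baseFR 0 [91.7 48.2]
baseFL 0.018 [ 93.8 -44. ]
baseFR 0.018 [91.  53.8]
lip 0.03 [ 83.9 -32. ]
lip 0.03 [86.5 38. ]
panel 0.018 [-61.9 -29.2]
panel 0.018 [-63.3  27.6]
panel 0.018 [ 56.9 -29.5]
panel 0.018 [56.9 28.3]
contact 0.045 [-78.4  -5.6]
contact 0.045 [-79.6  10.4]
backL top 0.075 [-95.1 -38.3]
backR top 0.075 [-80.3  48.7]
lipin 0.018 [ 81.9 -38.7]
backjunc 0.05 [-87.5 -48.6]
rear [ 0.0735 -0.0009  0.049 ]
L [ 0.0316 -0.0329  0.059 ]
R [0.0316 0.0311 0.059 ]
L [ 0.0555 -0.0331  0.059 ]
R [0.0554 0.0304 0.059 ]
```

Request:
drive_tool --pt "0.02 -0.04 0" --pt "0.04 -0.08 0" --pt "0.06 -0.12 0" --pt "0.075 -0.16 0" --pt "0.084 -0.185 0" --pt "0.089 -0.194 0" --pt "0.089 -0.194 0" --pt "0.089 -0.194 0" --spin '[-0.05,-0.1,-0.15,-0.2,-0.25,-0.297,-0.297,-0.297]' --fingers '[0.015,0.015,0.015,0.015,0.015,0.015,0.015,0.015]'

```text
t: 4.9
ee_pos: [0.4823, -0.2098, 0.2541]
orientation: [-0.0, -0.358, 0.934, 0.0]
force: [-0.4, -0.1, -6.1]
grip_width: 0.0225
gripper_force: 45.0
```

Run:
```python
from h import *
e,R=tool();print(e,180-np.degrees(np.arctan2(-R[1,0],R[0,0])) ,np.degrees(np.arctan2(-R[1,0],-R[0,0])),toff([.4822,-.2103,.1224]),manip.observe()['force'])
C=cam('wrist');im=manip.get_image('wrist');cv2.imwrite('pics/w3.png',cv2.resize(im[...,::-1],(800,600),interpolation=cv2.INTER_CUBIC))
```

```text
[ 0.48234387 -0.20978774  0.25408474] 41.98920541855858 41.98920541855859 [ 0.00044609 -0.00036025  0.13168457] [-0.40206489 -0.08517682 -6.14858907]
```

Request:
drive_tool --pt "0 0 0.04" --pt "0 0 0.07" --pt "0 0 0.09" --pt "0 0 0.1" --pt "0 0 0.105" --pt "0 0 0.11" --pt "0 0 0.115" --pt "0 0 0.12" --spin '[0,0,0,0,0,0,0,0]' --fingers '[0.015,0.015,0.015,0.015,0.015,0.015,0.015,0.015]'

```text
t: 5.75
ee_pos: [0.4828, -0.2109, 0.1347]
orientation: [0.0, -0.359, 0.933, -0.0]
force: [-0.2, -0.3, -5.4]
grip_width: 0.023
gripper_force: 45.0
```

Request:
drive_tool --pt "0 0 0.003" --pt "0 0 0.006" --pt "0 0 0.009" --pt "0 0 0.01" --pt "0 0 0.011" --pt "0 0 0.0115" --spin '[0,0,0,0,0,0]' --fingers '[0.015,0.015,0.015,0.015,0.015,0.015]'

```text
t: 6.35
ee_pos: [0.4824, -0.2108, 0.1229]
orientation: [-0.0, -0.359, 0.933, -0.0]
force: [-1.7, -2.4, -0.7]
grip_width: 0.0231
gripper_force: 45.0
```

Request:
drive_tool --pt "0 0 0.0007" --pt "0 0 0.0015" --pt "0 0 0.0015" --spin '[0,0,0]' --fingers '[0.015,0.015,0.015]'

```text
t: 6.65
ee_pos: [0.4827, -0.2111, 0.1225]
orientation: [-0.0, -0.359, 0.933, -0.0]
force: [-8.8, 1.3, 16.7]
grip_width: 0.0233
gripper_force: 45.0
```

Run:
```python
from h import *
W=[]
for n,x0,y0 in(('scene',275,200),('top',275,160)):
    im=manip.get_image(n)[...,::-1];W.append(cv2.resize(im[y0:y0+110,x0:x0+80],(400,550),interpolation=cv2.INTER_CUBIC))
cv2.imwrite('pics/home.png',np.hstack(W))
```

```text
(no output)
```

View pics/home.png

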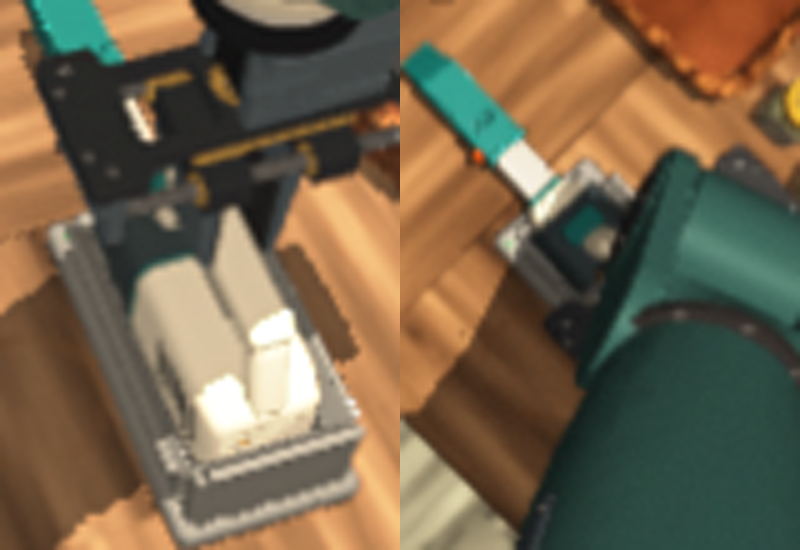

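The vacuum is seated level in the dock. It loads the floor at exactly the expected TCP height of 0.1225, and the orange pin shows at (475,155). Next I release it and move above the pin.

Request:
drive_tool --pt "0 0 -0.0015" --pt "0 0 -0.0015" --pt "0 0 -0.0015" --pt "0 0 -0.0015" --pt "0 0 -0.0015" --spin '[0,0,0,0,0]' --fingers '[0.015,0.03,0.06,0.08,0.08]'

```text
t: 7.25
ee_pos: [0.4825, -0.2107, 0.1228]
orientation: [0.0, -0.359, 0.933, -0.0]
force: [-0.7, -0.3, -0.1]
grip_width: 0.0507
gripper_force: 0.0
```

Request:
drive_tool --pt "0 0 -0.02" --pt "0 0 -0.05" --pt "0 0 -0.09" --pt "-0.03 0 -0.1" --pt "-0.07 0 -0.1" --pt "-0.11 0 -0.09" --pt "-0.15 0 -0.08" --pt "-0.16 0 -0.08" --spin '[0,0,0,0,0,0,0,0]' --fingers '[0.08,0.08,0.08,0.08,0.08,0.08,0.08,0.08]'

```text
t: 8.05
ee_pos: [0.6027, -0.1012, 0.2016]
orientation: [-0.0, -0.36, 0.933, 0.0]
force: [-0.8, -0.2, 0.8]
grip_width: 0.0799
gripper_force: 0.0
```

Request:
drive_tool --pt "0 0 0" --pt "0 0 0" --spin '[0,0]' --fingers '[0.08,0.08]'

```text
t: 8.25
ee_pos: [0.6006, -0.1039, 0.2028]
orientation: [-0.0, -0.359, 0.933, 0.0]
force: [0.5, 0.2, 0.1]
grip_width: 0.08
gripper_force: 0.0
```

Run:
```python
from h import *
C=cam('wrist');im=manip.get_image('wrist')
np.savez('w4.npz',im=im,R=C[2],t=C[3]);print(tool(),manip.observe()['force'])
cv2.imwrite('pics/w4.png',cv2.resize(im[...,::-1],(800,600),interpolation=cv2.INTER_CUBIC))
```

```text
(array([ 0.60042379, -0.10424106,  0.20300908]), array([[-7.42769269e-01, -6.69547465e-01, -7.13866341e-05],
       [-6.69547458e-01,  7.42769272e-01, -1.03491632e-04],
       [ 1.22316358e-04, -2.90736648e-05, -9.99999992e-01]])) [-0.53949332 -0.66015802 -0.29785396]
```

View pics/w4.png

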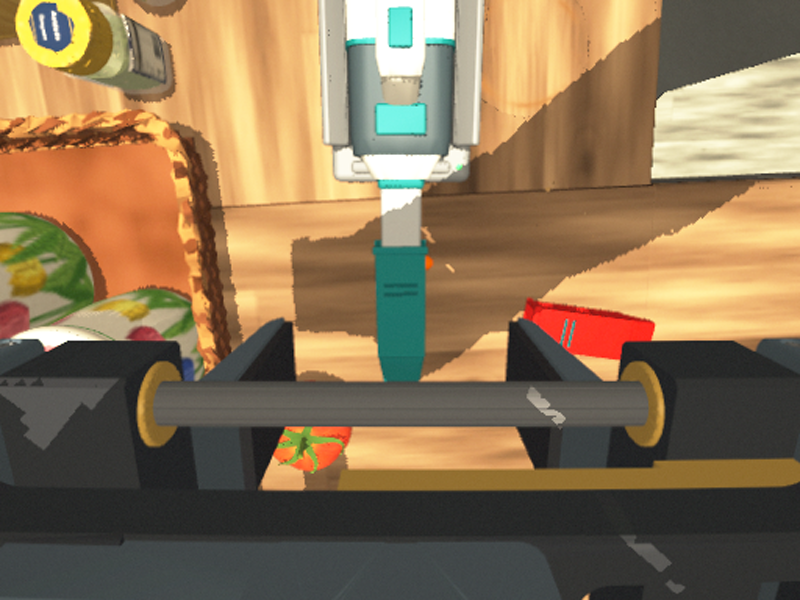

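The pin is visible at (429,263) beside the nozzle. The nozzle spans u 375 to 427 and its rear edge is at v=245. The tray rim is at about (215,320) and the red look-alike's nearest edge at (525,315).

Run:
```python
from h import *
d=np.load('w4.npz');K,D,_,_=cam('wrist');C=(K,D,d['R'],d['t']);e,R=tool()
for n,u,v,z in(('pin',429.5,263,.052),('nozL',377,300,.0645),('nozR',425,300,.0645),('rear',400,249,.0645),('collar tubeL',382,215,.061),('tubeR',421,215,.061),('collar end',401,186,.06),('red',525,310,.02),('red',525,330,.0),('tray',222,330,.03),('tray',195,200,.03),('tip',402,382,.05),('tomato',350,440,.06),('handle btn',401,25,.126)):
    print(n,(R.T@(ray(C,(u*.64,v*.64),z)-e)).round(4))
```

```text
pin [0.0078 0.019  0.151 ]
nozL [-0.015  -0.0165  0.1385]
nozR [-0.015   0.0156  0.1385]
rear [ 0.0194 -0.0011  0.1385]
collar tubeL [ 0.041  -0.0128  0.142 ]
tubeR [0.041  0.0125 0.142 ]
collar end [ 0.0594 -0.0005  0.143 ]
red [-0.0348  0.0952  0.183 ]
red [-0.0577  0.1018  0.203 ]
tray [-0.048 -0.136  0.173]
tray [ 0.0491 -0.1467  0.173 ]
tip [-0.0811  0.0005  0.153 ]
tomato [-0.1229 -0.0378  0.143 ]
handle btn [ 0.1357 -0.0008  0.077 ]
```

Request:
drive_tool --pt "0.005 0 0.04" --pt "0.005 0 0.08" --pt "0.005 0 0.11" --pt "0.005 0 0.13" --pt "0.005 0 0.14" --pt "0.005 0 0.145" --pt "0.005 0 0.145" --spin '[0,0,0,0,0,0,0]' --fingers '[0.075,0.065,0.06,0.06,0.06,0.06,0.06]'

```text
t: 9.0
ee_pos: [0.5974, -0.1073, 0.0582]
orientation: [0.0, -0.359, 0.933, -0.0]
force: [0.8, 0.1, 0.1]
grip_width: 0.0604
gripper_force: 0.0
```

Run:
```python
from h import *
print(toff([.5960+.0025*.743,-.1104+.0025*.669,.058]),manip.observe()['force'])
C=cam('wrist');im=manip.get_image('wrist');np.savez('w5.npz',im=im,R=C[2],t=C[3])
cv2.imwrite('pics/w5.png',cv2.resize(im[60:260,130:390,::-1],(780,600),interpolation=cv2.INTER_CUBIC))
```

```text
[ 0.00059911 -0.00134599  0.00019958] [0.75453795 0.05179954 0.0718161 ]
```

View pics/w5.png

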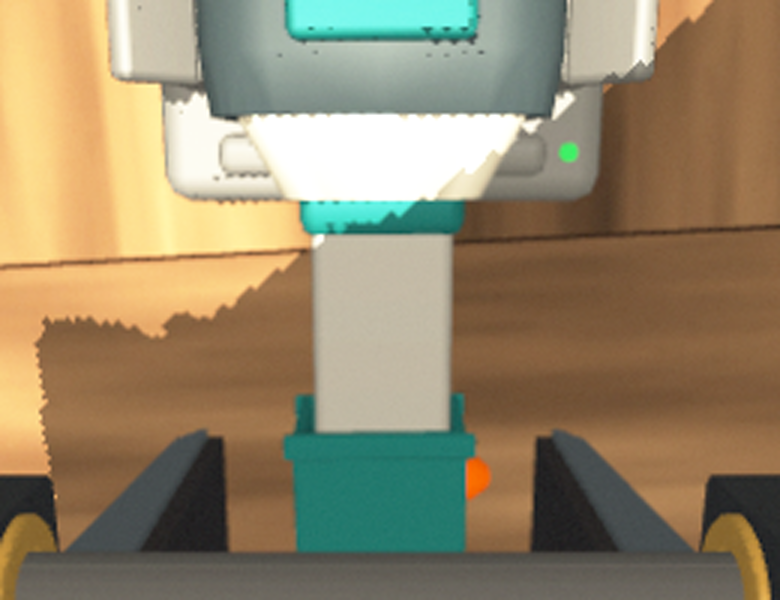

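The pin at (480,478) sits between the pads, and the nozzle is centred (380 against a pad midpoint of 378). Closing now.

Request:
drive_tool --pt "0 0 0" --pt "0 0 0" --pt "0 0 0" --pt "0 0 0" --pt "0 0 0" --pt "0 0 0" --pt "0 0 0" --pt "0 0 0" --spin '[0,0,0,0,0,0,0,0]' --fingers '[0.05,0.044,0.04,0.036,0.03,0.025,0.025,0.025]' --squeeze 26

```text
t: 9.85
ee_pos: [0.5975, -0.1069, 0.0579]
orientation: [0.0, -0.359, 0.933, -0.0]
force: [0.2, 0.8, 2.5]
grip_width: 0.0326
gripper_force: 26.0
```

Request:
drive_tool --pt "0.002 0 0" --pt "0.004 0 0" --pt "0.006 0 0" --pt "0.008 0 0" --pt "0.01 0 0" --pt "0.012 0 0" --spin '[0,0,0,0,0,0]' --fingers '[0.025,0.025,0.025,0.025,0.025,0.025]'

```text
t: 10.45
ee_pos: [0.5912, -0.1145, 0.0587]
orientation: [0.003, -0.358, 0.934, -0.001]
force: [18.1, 15.3, -2.1]
grip_width: 0.0327
gripper_force: 26.0
```

```bash
cat > seg.py <<'E'
from h import *
def runs(im,C,tag):
    e,R=tool();col=im[:,250:262].astype(int).mean(1);teal=(col[:,1]-col[:,0])>40
    ed=np.where(np.diff(teal.astype(int)))[0]
    print(tag,'teal edges rows',[(int(v),float((R.T@(ray(C,(256,v+.5),.0645)-e))[0].round(4))) for v in ed if v<250])
    i=im.astype(int);m=(i[...,0]>200)&(i[...,1]>50)&(i[...,1]<140)&(i[...,2]<70);m[250:]=0;m[:,:230]=0;m[:,330:]=0
    p=np.argwhere(m);print('orange',len(p),p.mean(0) if len(p) else '', p.max(0) if len(p) else '')
E
python3 - <<'E'
from seg import *
d=np.load('w5.npz');K,D,_,_=cam('wrist');runs(d['im'],(K,D,d['R'],d['t']),'before(tool frame wrong x)')
C=cam('wrist');im=manip.get_image('wrist');runs(im,C,'now');o=manip.observe();print(o['force'],o['grip_width'],tool()[0])
cv2.imwrite('pics/w6.png',cv2.resize(im[60:260,130:390,::-1],(780,600),interpolation=cv2.INTER_CUBIC))
E
```

```text
before(tool frame wrong x) teal edges rows [(33, 0.0961), (72, 0.0777), (126, 0.0506), (137, 0.0448), (203, 0.0079), (243, -0.0166)]
orange 77 [218.63636364 288.77922078] [225 293]
now teal edges rows [(41, 0.1017), (80, 0.0831), (133, 0.0562), (143, 0.0508), (204, 0.0164), (243, -0.0075)]
orange 0  
[16.22612694 13.10556565 -3.29435011] 0.032930097490038564 [ 0.59107582 -0.11456477  0.05872332]
```

The pad holds the nozzle. The vacuum has taken up the dock's fore-aft play, and the hole's edge is now on the pin's nose. I'll continue gently.

Request:
drive_tool --pt "0.001 0 0" --pt "0.002 0 0" --pt "0.003 0 0" --pt "0.003 0 0" --spin '[0,0,0,0]' --fingers '[0.025,0.025,0.025,0.025]' --squeeze 28

```text
t: 10.9
ee_pos: [0.5894, -0.1163, 0.0589]
orientation: [0.003, -0.358, 0.934, -0.001]
force: [18.8, 15.7, -2.0]
grip_width: 0.0327
gripper_force: 27.9
```

Run:
```python
from seg import *
C=cam('wrist');im=manip.get_image('wrist');runs(im,C,'now');o=manip.observe();print(o['force'],o['grip_width'],tool()[0],o['orientation'])
```

```text
now teal edges rows [(47, 0.0991), (86, 0.0803), (137, 0.0542), (148, 0.0483), (206, 0.0154), (243, -0.0075)]
orange 0  
[18.34416184 15.85648811 -3.01014139] 0.032934516602379706 [ 0.58937119 -0.11625435  0.05884904] [ 3.22597973e-03 -3.58241730e-01  9.33622853e-01 -9.07857503e-04]
```

Request:
drive_tool --pt "0.001 0 0" --pt "0.002 0 0" --pt "0.003 0 0" --pt "0.004 0 0" --pt "0.004 0 0" --spin '[0,0,0,0,0]' --fingers '[0.025,0.025,0.025,0.025,0.025]' --squeeze 30

```text
t: 11.45
ee_pos: [0.5881, -0.1182, 0.0595]
orientation: [0.005, -0.358, 0.934, -0.001]
force: [26.7, 28.6, -2.3]
grip_width: 0.0328
gripper_force: 29.8
```

Run:
```python
from seg import *
C=cam('wrist');im=manip.get_image('wrist');runs(im,C,'now');o=manip.observe();print(o['force'],o['grip_width'],tool()[0],o['ft_torque'])
cv2.imwrite('pics/w7.png',cv2.resize(im[60:260,130:390,::-1],(780,600),interpolation=cv2.INTER_CUBIC))
```

```text
now teal edges rows [(52, 0.0968), (90, 0.0783), (142, 0.0515), (152, 0.046), (208, 0.014), (243, -0.0078)]
orange 0  
[26.73199535 27.4298793  -1.63316187] 0.03255640461111256 [ 0.58809476 -0.11813619  0.05951143] [ 5.35556137 -5.03807273 -0.4866785 ]
```

View pics/w7.png

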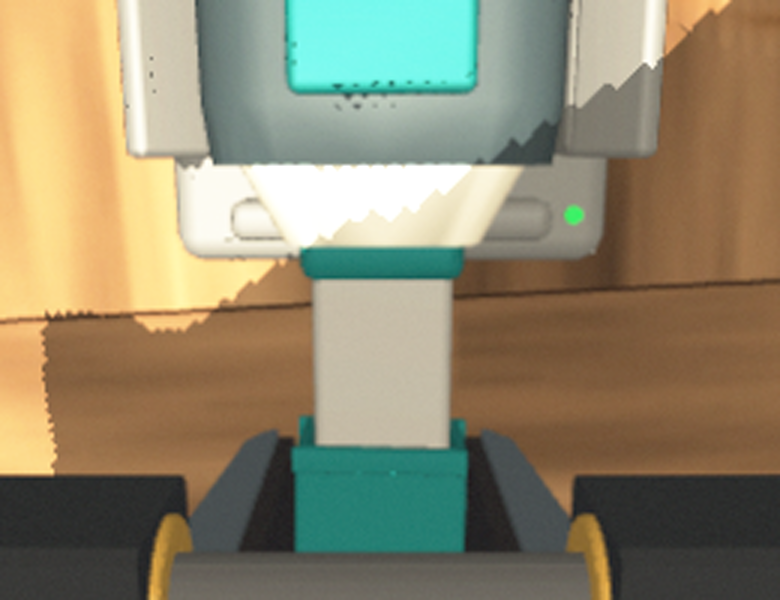

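The rear rim is now at v=448 and the collar at v=278. The gap has shrunk by about 5 mm, so the edge is well onto the nose, but the force is high. I'll push on in small steps at 30 N and watch it.

Request:
drive_tool --pt "0.001 0 0" --pt "0.002 0 0" --pt "0.002 0 0" --spin '[0,0,0]' --fingers '[0.025,0.025,0.025]' --squeeze 30

```text
t: 11.8
ee_pos: [0.5868, -0.1194, 0.0596]
orientation: [0.005, -0.358, 0.934, -0.001]
force: [28.1, 28.4, -0.6]
grip_width: 0.0326
gripper_force: 29.7
```

Run:
```python
from seg import *
C=cam('wrist');im=manip.get_image('wrist');runs(im,C,'now');o=manip.observe();print(o['force'],o['grip_width'],tool()[0],o['ft_torque'])
```

```text
now teal edges rows [(56, 0.0949), (94, 0.0763), (145, 0.0498), (155, 0.0444), (211, 0.0121), (243, -0.0078)]
orange 0  
[28.1895655  29.24885875 -0.88732215] 0.03267330323464828 [ 0.58681722 -0.11940105  0.05959671] [ 5.53459509 -5.18135906 -0.39093538]
```

The nozzle is blocked and the pads are slipping at 40 N. I'll relieve the push, open, and check the pin before gripping again.

Request:
drive_tool --pt "-0.003 0 0" --pt "-0.006 0 0" --pt "-0.006 0 0" --pt "-0.006 0 0" --pt "-0.006 0 0" --pt "-0.006 0 0" --spin '[0,0,0,0,0,0]' --fingers '[0.025,0.025,0.035,0.045,0.06,0.06]'

```text
t: 12.45
ee_pos: [0.5859, -0.1171, 0.0577]
orientation: [-0.0, -0.359, 0.933, 0.0]
force: [-0.1, 0.3, -0.2]
grip_width: 0.0561
gripper_force: 0.0
```

Run:
```python
from seg import *
C=cam('wrist');im=manip.get_image('wrist');runs(im,C,'now');o=manip.observe();print(o['force'],o['grip_width'],tool()[0],o['ft_torque'],o['orientation'])
K=C[0];e,R=tool();i=im.astype(int);m=(i[...,0]>200)&(i[...,1]>50)&(i[...,1]<140)&(i[...,2]<70);m[250:]=0;m[:,:230]=0;m[:,330:]=0
p=np.argwhere(m).mean(0);print('pin tool',R.T@(ray(C,p[::-1],.052)-e))
# nozzle side edges per row and tube edges
for v in (170,185,200,214,222,230,238):
    t=(i[v,:,1]-i[v,:,0])>25; x=np.where(t[200:330])[0]+200; print(v,(x.min(),x.max()) if len(x) else '')
# tube sides
for v in (165,180,195): print(v,i[v,228:242].sum(1).tolist(),i[v,274:290].sum(1).tolist())
np.savez('w8.npz',im=im,R=C[2],t=C[3])
```

```text
now teal edges rows [(55, 0.0953), (93, 0.0769), (144, 0.0506), (154, 0.0452), (216, 0.0098), (243, -0.0068)]
orange 59 [233.         288.13559322] [239 291]
[-0.0346085  -0.43512207 -0.18788915] 0.05901154013315839 [ 0.58597855 -0.11709449  0.0577078 ] [ 0.08594079  0.06792963 -0.03564515] [-1.79173828e-04 -3.58779540e-01  9.33422306e-01  8.78486014e-05]
pin tool [-0.00546681  0.01877538  0.00571181]
170 
185 
200 
214 (np.int64(230), np.int64(284))
222 (np.int64(226), np.int64(288))
230 (np.int64(229), np.int64(284))
238 (np.int64(229), np.int64(284))
165 [298, 305, 312, 309, 339, 431, 499, 532, 551, 550, 545, 548, 545, 548] [546, 538, 524, 497, 434, 326, 279, 282, 289, 283, 279, 283, 287, 279, 282, 282]
180 [324, 327, 324, 332, 331, 400, 485, 519, 536, 543, 547, 542, 540, 545] [547, 540, 517, 492, 415, 287, 246, 246, 245, 249, 242, 243, 245, 249, 242, 242]
195 [306, 296, 300, 306, 308, 364, 452, 505, 533, 543, 549, 545, 547, 544] [543, 536, 516, 485, 405, 299, 291, 291, 299, 301, 299, 297, 293, 296, 303, 297]
```

Request:
drive_tool --pt "-0.0085 0.0003 0" --pt "-0.0085 0.0003 0" --pt "-0.0085 0.0003 0" --pt "-0.0085 0.0003 0" --pt "-0.0085 0.0003 0" --pt "-0.0085 0.0003 0" --pt "-0.0085 0.0003 0" --pt "-0.0085 0.0003 0" --spin '[0,0,0,0,0,0,0,0]' --fingers '[0.06,0.06,0.05,0.044,0.038,0.03,0.025,0.025]' --squeeze 30

```text
t: 13.3
ee_pos: [0.5924, -0.111, 0.0578]
orientation: [-0.0, -0.359, 0.933, 0.0]
force: [0.4, 0.3, 0.2]
grip_width: 0.0328
gripper_force: 30.0
```

Request:
drive_tool --pt "0.0005 0 0" --pt "0.001 0 0" --pt "0.0015 0 0" --pt "0.002 0 0" --pt "0.002 0 0" --spin '[0,0,0,0,0]' --fingers '[0.025,0.025,0.025,0.025,0.025]'

```text
t: 13.8
ee_pos: [0.5921, -0.1121, 0.0582]
orientation: [0.001, -0.359, 0.933, -0.0]
force: [7.4, 5.2, -3.0]
grip_width: 0.0322
gripper_force: 29.9
```

Run:
```python
from seg import *
C=cam('wrist');im=manip.get_image('wrist');runs(im,C,'now');o=manip.observe();print(o['force'],o['grip_width'],tool()[0],o['ft_torque'],o['orientation'])
```

```text
now teal edges rows [(36, 0.1041), (75, 0.0856), (128, 0.059), (139, 0.0532), (202, 0.0179), (243, -0.0072)]
orange 0  
[ 6.69513905  5.41404161 -2.21450058] 0.032801871629284655 [ 0.59210332 -0.11210287  0.05821145] [ 1.17938161 -1.30768798 -0.12743973] [ 1.26334878e-03 -3.58642212e-01  9.33474172e-01 -3.72299532e-04]
```

Request:
drive_tool --pt "0.001 0 0" --pt "0.002 0 0" --pt "0.003 0 0.0003" --pt "0.004 0 0.0006" --pt "0.005 0 0.0008" --pt "0.005 0 0.001" --spin '[0,0,0,0,0,0]' --fingers '[0.025,0.025,0.025,0.025,0.025,0.025]'

```text
t: 14.45
ee_pos: [0.5907, -0.1148, 0.0581]
orientation: [0.004, -0.358, 0.934, -0.001]
force: [18.2, 17.4, -1.8]
grip_width: 0.0329
gripper_force: 29.9
```

Run:
```python
from seg import *
C=cam('wrist');im=manip.get_image('wrist');runs(im,C,'now');o=manip.observe();print(o['force'],o['grip_width'],tool()[0],o['ft_torque'],o['orientation'])
```

```text
now teal edges rows [(42, 0.1013), (81, 0.0827), (134, 0.0559), (144, 0.0505), (204, 0.0168), (243, -0.0071)]
orange 0  
[18.00450301 16.30898226 -1.85416028] 0.032430010628083705 [ 0.59073684 -0.11475931  0.05806032] [ 3.5011158  -3.46231569 -0.35814824] [ 0.00357801 -0.35820722  0.93363478 -0.0009385 ]
```

Request:
drive_tool --pt "-0.003 0 0" --pt "-0.006 0 -0.001" --pt "-0.006 0 -0.001" --pt "-0.006 0 -0.001" --pt "-0.005 0 -0.001" --pt "-0.004 0 -0.001" --pt "-0.003 0 -0.001" --pt "-0.002 0 -0.001" --spin '[0,0,0,0,0,0,0,0]' --fingers '[0.025,0.025,0.025,0.025,0.025,0.025,0.025,0.025]' --squeeze 50

```text
t: 15.3
ee_pos: [0.5906, -0.1139, 0.0585]
orientation: [0.002, -0.358, 0.934, -0.0]
force: [13.9, 13.2, -2.6]
grip_width: 0.0322
gripper_force: 49.9
```

Run:
```python
from seg import *
C=cam('wrist');im=manip.get_image('wrist');runs(im,C,'now');o=manip.observe();print(o['force'],o['grip_width'],tool()[0],o['ft_torque'],o['orientation'])
```

```text
now teal edges rows [(41, 0.1018), (80, 0.0832), (133, 0.0563), (143, 0.051), (203, 0.0173), (243, -0.0073)]
orange 0  
[12.52965842 11.0564978  -3.30853987] 0.03232717460029868 [ 0.59063233 -0.11388424  0.05851455] [ 2.18999706 -2.29033885 -0.22703762] [ 2.27704317e-03 -3.58209129e-01  9.33638496e-01 -4.40616626e-04]
```

The nozzle is still blocked. As a diagnostic, I'll close with 3 N, which is less than the spring, to check that the pad really bears on the pin.

Request:
drive_tool --pt "-0.002 0 0" --pt "-0.003 0 0" --pt "-0.003 0 0" --pt "-0.003 0 0" --pt "-0.003 0 0" --spin '[0,0,0,0,0]' --fingers '[0.025,0.03,0.045,0.05,0.05]'

```text
t: 15.85
ee_pos: [0.5905, -0.1124, 0.0577]
orientation: [-0.0, -0.359, 0.933, 0.0]
force: [-1.0, -0.5, 0.6]
grip_width: 0.0496
gripper_force: 0.0
```

Request:
drive_tool --pt "0 0 0" --pt "0 0 0" --pt "0 0 0" --pt "0 0 0" --pt "0 0 0" --spin '[0,0,0,0,0]' --fingers '[0.046,0.043,0.04,0.036,0.03]' --squeeze 3

```text
t: 16.35
ee_pos: [0.5909, -0.1123, 0.0578]
orientation: [-0.0, -0.359, 0.933, 0.0]
force: [0.4, 0.1, 0.6]
grip_width: 0.0331
gripper_force: 3.0
```

Request:
drive_tool --pt "0 0 0" --pt "0 0 0" --pt "0 0 0" --pt "0 0 0" --spin '[0,0,0,0]' --fingers '[0.025,0.025,0.025,0.025]' --squeeze 8

```text
t: 16.75
ee_pos: [0.5909, -0.1123, 0.0578]
orientation: [0.0, -0.359, 0.933, -0.0]
force: [-0.0, -0.4, 0.8]
grip_width: 0.0329
gripper_force: 8.0
```

Run:
```python
from seg import *
C=cam('wrist');im=manip.get_image('wrist');runs(im,C,'now');o=manip.observe();print(o['force'],o['grip_width'],tool()[0])
np.savez('w9.npz',im=im,R=C[2],t=C[3])
i=im.astype(int)
for v in range(200,244,4): print(v,[tuple(i[v,u]) for u in range(282,298,3)])
```

```text
now teal edges rows [(38, 0.1031), (77, 0.0847), (130, 0.0579), (141, 0.0521), (205, 0.0162), (243, -0.007)]
orange 0  
[ 0.21018128 -0.5253306   0.2456454 ] 0.03279722552001214 [ 0.59089333 -0.11233616  0.05780335]
200 [(np.int64(31), np.int64(95), np.int64(86)), (np.int64(112), np.int64(81), np.int64(54)), (np.int64(110), np.int64(79), np.int64(54)), (np.int64(110), np.int64(81), np.int64(53)), (np.int64(113), np.int64(83), np.int64(57)), (np.int64(113), np.int64(82), np.int64(55))]
204 [(np.int64(29), np.int64(95), np.int64(87)), (np.int64(92), np.int64(90), np.int64(69)), (np.int64(116), np.int64(82), np.int64(55)), (np.int64(70), np.int64(75), np.int64(78)), (np.int64(79), np.int64(78), np.int64(75)), (np.int64(98), np.int64(76), np.int64(55))]
208 [(np.int64(34), np.int64(123), np.int64(111)), (np.int64(36), np.int64(125), np.int64(113)), (np.int64(33), np.int64(92), np.int64(84)), (np.int64(57), np.int64(61), np.int64(60)), (np.int64(75), np.int64(81), np.int64(82)), (np.int64(73), np.int64(79), np.int64(80))]
212 [(np.int64(36), np.int64(123), np.int64(111)), (np.int64(33), n
[... 1403 characters left out ...]
.int64(33), np.int64(33)), (np.int64(37), np.int64(36), np.int64(37)), (np.int64(42), np.int64(37), np.int64(38)), (np.int64(43), np.int64(38), np.int64(40))]
236 [(np.int64(33), np.int64(123), np.int64(111)), (np.int64(33), np.int64(53), np.int64(49)), (np.int64(35), np.int64(36), np.int64(34)), (np.int64(33), np.int64(31), np.int64(30)), (np.int64(40), np.int64(37), np.int64(37)), (np.int64(43), np.int64(37), np.int64(36))]
240 [(np.int64(38), np.int64(126), np.int64(113)), (np.int64(33), np.int64(43), np.int64(41)), (np.int64(38), np.int64(37), np.int64(37)), (np.int64(36), np.int64(35), np.int64(36)), (np.int64(35), np.int64(34), np.int64(32)), (np.int64(41), np.int64(39), np.int64(37))]
```

Request:
drive_tool --pt "0 0 0" --pt "0 0 0" --pt "0 0 0" --spin '[0,0,0]' --fingers '[0.045,0.06,0.06]'

```text
t: 17.1
ee_pos: [0.5909, -0.1123, 0.0578]
orientation: [-0.0, -0.359, 0.933, 0.0]
force: [0.3, 0.3, -0.0]
grip_width: 0.0543
gripper_force: 0.0
```

Run:
```python
from seg import *
C=cam('wrist');im=manip.get_image('wrist');runs(im,C,'open');e,R=tool()
np.savez('w10.npz',im=im,R=C[2],t=C[3],e=e)
i=im.astype(int)
for v in range(204,244,2): print(v,''.join('O' if i[v,u,0]>180 and i[v,u,2]<90 and i[v,u,1]<140 else 't' if i[v,u,1]-i[v,u,0]>30 else 'd' if i[v,u].sum()<130 else '.' for u in range(276,320)))
# other cams: orange pixels near the pin
P=e+R@np.array([0,.02,.006])
for n in('scene','top'):
    c=cam(n);q=proj(c,P)[0];g=manip.get_image(n).astype(int);u,v=q.round().astype(int);w=g[v-8:v+9,u-8:u+9]
    m=(w[...,0]>150)&(w[...,1]<110)&(w[...,2]<70)&(w[...,0]-w[...,1]>90);p=np.argwhere(m);print(n,q,len(p),p.mean(0)[::-1]+[u-8,v-8] if len(p) else '')
```

```text
open teal edges rows [(38, 0.1031), (77, 0.0847), (131, 0.0574), (141, 0.0521), (205, 0.0163), (243, -0.007)]
orange 48 [222.41666667 287.375     ] [228 290]
204 .tttttttt...................................
206 tttttttttt..................dddd............
208 ttttttttttttt...............ddddd...........
210 tttttttttttt................ddddddd.........
212 tttttttttttt................dddddddd........
214 tttttttttttt................ddddddddd.......
216 ttttttttt.O.................dddddddddd......
218 tttttttttOOOOO..............ddddddddddd.....
220 tttttttttOOOOOO.............dddddddddddd....
222 tttttttttOOOOOO............dddddddddddddd...
224 tttttttttOOOOOO............ddddddddddddddd..
226 tttttttttOOOOO.............dddddddddddddddd.
228 tttttttttOOO...............ddddddddddddddddd
230 ttttttttt..................ddddddddddddddddd
232 ttttttttt..................ddddddddddddddddd
234 ttttttttt..................ddddddddddddddddd
236 ttttttttt..................ddddddddddddddddd
238 ttttttttt..................ddddddddddddddddd
240 tttttttt...................ddddddddddddddddd
242 tttttttt...................ddddddddddddddddd
scene [287.69964478 220.09741836] 5 [289.6 220.8]
top [290.76401898 192.17551607] 0
```

Run:
```python
from h import *
from scipy.optimize import least_squares
d=np.load('w10.npz');K,D,_,_=cam('wrist');C=(K,D,d['R'],d['t']);e,R=tool();S=cam('scene');T=cam('top')
g=manip.get_image('scene').astype(int)
w=g[210:232,276:304];m=(w[...,0]-w[...,1]>60)&(w[...,2]<80)&(w[...,0]>110)
wt=(w[...,0]-w[...,2]-90).clip(0)*m
for r in range(22):print(210+r,''.join('O' if w[r,c,0]-w[r,c,1]>90 and w[r,c,2]<70 else 't' if w[r,c,1]-w[r,c,0]>30 else 'd' if w[r,c].sum()<130 else '.' for c in range(28)))
for uv in((289.6,220.8),):
    r=least_squares(lambda X:np.r_[proj(C,X)[0]-[287.6,222.4],proj(S,X)[0]-uv],e+R@np.array([0,.02,.006]))
    print(r.x,R.T@(r.x-e),r.fun)
```

```text
210 .......ddddddddttttttt......
211 .......dddddddtttttttt......
212 ......ddd..d.tttttttttt.....
213 ............tttttttttttt....
214 ............tttttttttttt....
215 ............ttttttttttttt...
216 ...........dtttttttttttttt..
217 ...........dtttttttttttttt..
218 ...........dttttttttttttttt.
219 ...............tttttttttttt.
220 .............OO.ttttttt.....
221 .............OO.ttt.........
222 ..............O.t...........
223 ...............t............
224 ...............t............
225 ...............t............
226 ...............tt...........
227 ................t...........
228 ............................
229 ............................
230 ............................
231 ............................
[ 0.57715322 -0.10052401  0.05391925] [0.0023232  0.01797348 0.00388129] [-0.1422994  -0.20387381 -0.87635873 -0.72620731]
```

Request:
drive_tool --pt "0.001 0 0" --pt "0.001 0 0" --pt "0.001 0 0" --pt "0.001 0 0" --spin '[0,0,0,0]' --fingers '[0.042,0.036,0.036,0.036]' --squeeze 30

```text
t: 17.7
ee_pos: [0.5901, -0.113, 0.0578]
orientation: [-0.0, -0.359, 0.933, -0.0]
force: [0.2, -0.2, -0.1]
grip_width: 0.0362
gripper_force: 0.0
```

Run:
```python
from seg import *
o=manip.observe();print(o['force'],o['grip_width'],o['gripper_force'],o['ft_torque'])
C=cam('wrist');im=manip.get_image('wrist');runs(im,C,'w')
i=im.astype(int)
for v in range(200,244,2): print(v,''.join('O' if i[v,u,0]>150 and i[v,u,2]<90 and i[v,u,1]<140 and i[v,u,0]-i[v,u,1]>60 else 't' if i[v,u,1]-i[v,u,0]>30 else 'd' if i[v,u].sum()<130 else '.' for u in range(276,310)))
```

```text
[ 0.20106938 -0.20325894 -0.0540699 ] 0.03620530934392427 0.0 [ 0.09284286  0.06046829 -0.0222416 ]
w teal edges rows [(41, 0.1018), (80, 0.0832), (132, 0.0569), (143, 0.0511), (207, 0.0151), (243, -0.0069)]
orange 21 [224.28571429 286.14285714] [229 287]
200 .ttttttt..........................
202 .ttttttt..........................
204 .ttttttt..........................
206 .tttttttt.....d...................
208 tttttttttttttddddd................
210 tttttttttttttdddddd...............
212 tttttttttttttdddddd...............
214 tttttttttttttddddddd..............
216 tttttttttt...dddddddd.............
218 ttttttttt.OO.ddddddddd............
220 tttttttttOOOdddddddddd............
222 tttttttttOOOddddddddddd...........
224 tttttttttOOOdddddddddddd..........
226 tttttttttOOOddddddddddddd.........
228 tttttttttOOOdddddddddddddd........
230 ttttttttt.O.dddddddddddddd........
232 ttttttttt...ddddddddddddddd.......
234 ttttttttt...dddddddddddddddd......
236 ttttttttt...ddddddddddddddddd.....
238 ttttttttt...ddddddddddddddddd.....
240 ttttttttt...dddddddddddddddddd....
242 tttttttt....ddddddddddddddddddd...
```

The pad meets no pin force at a 36 mm opening, so its contact face is not at the pin's height. I'll try with the hand 10 mm lower.

Request:
drive_tool --pt "0 0 0" --pt "0 0 0" --pt "0 0 0.005" --pt "0 0 0.01" --pt "0 0 0.01" --spin '[0,0,0,0,0]' --fingers '[0.05,0.055,0.055,0.055,0.05]'

```text
t: 18.25
ee_pos: [0.5896, -0.1129, 0.0468]
orientation: [-0.001, -0.359, 0.933, 0.0]
force: [0.1, 0.3, 0.9]
grip_width: 0.0509
gripper_force: 0.0
```

Request:
drive_tool --pt "0 0 0" --pt "0 0 0" --pt "0 0 0" --pt "0 0 0" --spin '[0,0,0,0]' --fingers '[0.042,0.036,0.036,0.036]'

```text
t: 18.65
ee_pos: [0.5902, -0.113, 0.0478]
orientation: [0.0, -0.359, 0.933, -0.0]
force: [0.8, -0.1, -1.4]
grip_width: 0.0359
gripper_force: 4.2
```

Run:
```python
from seg import *
o=manip.observe();print(o['force'],o['grip_width'],o['gripper_force'],o['ft_torque'])
C=cam('wrist');im=manip.get_image('wrist');runs(im,C,'w')
i=im.astype(int)
for v in range(200,244,3): print(v,''.join('O' if i[v,u,0]>150 and i[v,u,2]<90 and i[v,u,1]<140 and i[v,u,0]-i[v,u,1]>60 else 't' if i[v,u,1]-i[v,u,0]>30 else 'd' if i[v,u].sum()<130 else '.' for u in range(210,310)))
```

```text
[ 0.76146076 -0.08135189 -1.36672529] 0.035884052659456156 4.229996835335896 [ 0.16295331 -0.00562919 -0.04965345]
w teal edges rows [(36, 0.102), (77, 0.0837), (134, 0.0566), (145, 0.0511), (213, 0.0149), (243, -0.0024)]
orange 31 [230.41935484 285.51612903] [235 287]
200 ...............ttt................................................tttttttt..........................
203 ...............ttt................................................tttttttt..........................
206 .............d.ttt................................................ttttttt......ddd..................
209 .........dddddtttt................................................ttttttt.....dddddd................
212 ........dddddttttt................................................tttttttt....ddddddd...............
215 .......dd.ttttttttttttttttttttttttttttttttttttttttttttttttttttttttttttttttttttdddddddd..............
218 ......ddddd.ttttttttttttttttttttttttttttttttttttttttttttttttttttttttttttttttttddddddddd.............
221 .....dddddd.ttttttttttttttttttttttttttttttttttttttttttttttttttttttttttttttttttddddddddddd...........
224 ...ddddddddddttttttttttttttttttttttttttttttttttttttttttttttttttttttttttttt.O..dddddddddddd..........
227 ..dddddddddddtttttttttttttttttttttttttttttttttttttttttttttttttttttttttttttOOOO.dddddddddddd.........
230 .ddddddddddddtttttttttttttttttttttttttttttttttttttttttttttttttttttttttttttOOOO.ddddddddddddd........
233 dddddddddddddtttttttttttttttttttttttttttttttttttttttttttttttttttttttttttttOOOO.dddddddddddddd.......
236 dddddddddddddttttttttttttttttttttttttttttttttttttttttttttttttttttttttttttt.O..dddddddddddddddd......
239 dddddddddddddttttttttttttttttttttttttttttttttttttttttttttttttttttttttttttt....dddddddddddddddddd....
242 dddddddddddddttttttttttttttttttttttttttttttttttttttttttttttttttttttttttttt....ddddddddddddddddddd...
```

The pad now bears on the pin at 4.2 N. I'll squeeze flush and slide.

Request:
drive_tool --pt "0 0 0" --pt "0 0 0" --pt "0 0 0" --pt "0.001 0 0" --pt "0.002 0 0" --pt "0.003 0 0" --pt "0.004 0 0" --pt "0.005 0 0" --spin '[0,0,0,0,0,0,0,0]' --fingers '[0.03,0.025,0.025,0.025,0.025,0.025,0.025,0.025]' --squeeze 26

```text
t: 19.5
ee_pos: [0.5879, -0.1161, 0.0483]
orientation: [0.002, -0.359, 0.934, -0.0]
force: [10.3, 8.7, -3.2]
grip_width: 0.0327
gripper_force: 26.0
```

Run:
```python
from seg import *
C=cam('wrist');im=manip.get_image('wrist');runs(im,C,'now');o=manip.observe();print(o['force'],o['grip_width'],tool()[0],o['ft_torque'],o['orientation'])
```

```text
now teal edges rows [(45, 0.0975), (86, 0.079), (141, 0.0525), (152, 0.047), (213, 0.0142), (243, -0.0032)]
orange 0  
[ 1.7111714   2.82494015 -2.1890614 ] 0.03294384220480659 [ 0.58731142 -0.11627668  0.04819334] [ 0.59752403 -0.48954737 -0.00265205] [ 9.43074648e-04 -3.58740009e-01  9.33436994e-01 -3.07015874e-04]
```

The force dropped to 3 N, so the hole's edge has ridden over the pin. Continuing the slide.

Request:
drive_tool --pt "0.003 0 0" --pt "0.006 0 0" --pt "0.009 0 0" --pt "0.012 0 0" --pt "0.015 0 0" --pt "0.018 0 0" --pt "0.021 0 0" --pt "0.022 0 0" --spin '[0,0,0,0,0,0,0,0]' --fingers '[0.025,0.025,0.025,0.025,0.025,0.025,0.025,0.025]'

```text
t: 20.35
ee_pos: [0.5699, -0.1314, 0.0479]
orientation: [-0.0, -0.359, 0.933, -0.0]
force: [0.0, 0.3, 1.6]
grip_width: 0.0327
gripper_force: 26.0
```

Run:
```python
from seg import *
C=cam('wrist');im=manip.get_image('wrist');runs(im,C,'now');o=manip.observe();print(o['force'],o['grip_width'],tool()[0],o['orientation'])
```

```text
now teal edges rows [(29, 0.105), (104, 0.0711), (141, 0.0531), (188, 0.0286), (197, 0.0237), (213, 0.0149), (243, -0.0025)]
orange 0  
[-1.148905   -2.15381951  1.19957825] 0.03287401222642562 [ 0.56978724 -0.13140569  0.0479062 ] [-1.24596816e-04 -3.58822367e-01  9.33405857e-01 -1.14000691e-05]
```

Request:
drive_tool --pt "0.001 0 0" --pt "0.0015 0 0" --pt "0.002 0 0" --pt "0.0025 0 0" --pt "0.003 0 0" --pt "0.003 0 0" --spin '[0,0,0,0,0,0]' --fingers '[0.025,0.025,0.025,0.025,0.025,0.025]'

```text
t: 21.0
ee_pos: [0.5679, -0.1331, 0.0479]
orientation: [0.0, -0.359, 0.933, -0.0]
force: [2.0, 1.5, 4.3]
grip_width: 0.0328
gripper_force: 26.0
```

Run:
```python
from seg import *
C=cam('wrist');im=manip.get_image('wrist');runs(im,C,'now');o=manip.observe();print(o['force'],o['grip_width'],tool()[0],o['ft_torque'])
```

```text
now teal edges rows [(40, 0.1002), (110, 0.0683), (147, 0.0501), (193, 0.026), (202, 0.0211), (213, 0.0149), (243, -0.0024)]
orange 0  
[1.10173049 1.28037647 3.59268814] 0.03249132091385898 [ 0.56794224 -0.13310565  0.04786734] [ 0.39142202 -0.28083863 -0.01101679]
```

Request:
drive_tool --pt "0.0005 0 0" --pt "0.001 0 0" --pt "0.0015 0 0" --pt "0.002 0 0" --pt "0.002 0 0" --spin '[0,0,0,0,0]' --fingers '[0.025,0.025,0.025,0.025,0.025]'

```text
t: 21.55
ee_pos: [0.5673, -0.1341, 0.048]
orientation: [0.001, -0.359, 0.933, -0.0]
force: [7.8, 7.2, 0.3]
grip_width: 0.0324
gripper_force: 26.0
```

Run:
```python
from seg import *
C=cam('wrist');im=manip.get_image('wrist');runs(im,C,'now');o=manip.observe();print(o['force'],o['grip_width'],tool()[0],o['ft_torque'])
```

```text
now teal edges rows [(43, 0.0989), (112, 0.0673), (149, 0.0491), (194, 0.0254), (203, 0.0205), (213, 0.0149), (243, -0.0025)]
orange 0  
[6.32001632 7.79758627 1.16343798] 0.03233086422702632 [ 0.56737121 -0.13409975  0.04803687] [ 1.59293376 -1.44468141 -0.18930624]
```

The force rise on the pin side shows the pin has popped out. I'll relieve, release, retreat upward and check.

Request:
drive_tool --pt "-0.001 0 0" --pt "-0.0015 0 0" --pt "-0.0015 0 0" --pt "-0.0015 0 0" --pt "-0.0015 0 0" --pt "-0.0015 0 -0.01" --pt "-0.0015 0 -0.04" --pt "-0.0015 0 -0.08" --spin '[0,0,0,0,0,0,0,0]' --fingers '[0.025,0.03,0.045,0.06,0.065,0.07,0.07,0.07]'

```text
t: 22.4
ee_pos: [0.5663, -0.1332, 0.1279]
orientation: [-0.001, -0.359, 0.933, 0.001]
force: [-0.0, 0.1, 0.9]
grip_width: 0.0698
gripper_force: 0.0
```

Request:
drive_tool --pt "-0.04 0 -0.04" --pt "-0.06 0 -0.07" --pt "-0.06 0 -0.08" --pt "-0.06 0 -0.08" --pt "-0.06 0 -0.08" --spin '[0,0,0,0,0]' --fingers '[0.07,0.07,0.07,0.07,0.07]'

```text
t: 22.9
ee_pos: [0.6109, -0.0934, 0.2069]
orientation: [-0.001, -0.359, 0.933, 0.0]
force: [-0.4, -0.3, -0.2]
grip_width: 0.07
gripper_force: 0.0
```

Run:
```python
from seg import *
C=cam('wrist');im=manip.get_image('wrist');runs(im,C,'now');o=manip.observe();e,R=tool();print(o['t'],o['force'],e)
i=im.astype(int);m=(i[...,0]>180)&(i[...,1]<140)&(i[...,2]<70)&(i[...,0]-i[...,1]>90);m[230:]=0;m[:,:230]=0;m[:,300:]=0
p=np.argwhere(m);print(len(p),p.min(0) if len(p) else '',p.max(0) if len(p) else '')
pin=ray(C,p.mean(0)[::-1],.052);print('pin',pin,R.T@(pin-e),'hyp seat-frame x:',)
th=np.radians(41.95);ex=np.array([np.cos(th),np.sin(th)]);ey=np.array([-ex[1],ex[0]]);d=pin[:2]-[.484,-.21];print('in dock frame',d@ex,d@ey)
v0=p[:,0].min()-14
for v in range(v0,v0+34,2): print(v,''.join('O' if m[v,u] else 't' if i[v,u,1]-i[v,u,0]>30 else '.' for u in range(225,300)))
# handle button / vac yaw: centreline tool-y of collar and handle
cv2.imwrite('pics/end.png',im[...,::-1])
```

```text
now teal edges rows [(1, 0.1657), (43, 0.1295), (63, 0.1116), (92, 0.0848), (98, 0.0791), (104, 0.0734), (200, -0.0255)]
orange 9 [147.77777778 273.22222222] [152 275]
22.95 [-0.04658624 -0.41780864 -0.29582349] [ 0.61065798 -0.09349812  0.20634708]
12 [145 272] [152 275]
pin [ 0.57715438 -0.10048875  0.052     ] [0.02933279 0.01696656 0.15442184] hyp seat-frame x:
in dock frame 0.14248784749249768 0.01917462479605872
131 ..............ttttttttttttttttttttttttttttttttt............................
133 ..............tttttttttttttttttttttttttttttttt.............................
135 ..............tttttttttttttttttttttttttttttttt.............................
137 ..............tttttttttttttttttttttttttttttttt.............................
139 ...............ttttttttttttttttttttttttttttttt.............................
141 ...............tttttttttttttttttttttttttttttttt............................
143 ...............ttttttttttttttttttttttttttttttt.............................
145 ...............ttttttttttttttttttttttttttttttt.OO..........................
147 ...............ttttttttttttttttttttttttttttttt..OO.........................
149 ...............ttttttttttttttttttttttttttttttt....O........................
151 ...............ttttttttttttttttttttttttttttttt.............................
153 ...............ttttttttttttttttttttttttttttttt.............................
155 ...............ttttttttttttttttttttttttttttttt.............................
157 ...............ttttttttttttttttttttttttttttttt.............................
159 ...............ttttttttttttttttttttttttttttttt.............................
161 ...............ttttttttttttttttttttttttttttttt.............................
163 ...............ttttttttttttttttttttttttttttttt.............................
```

The pin is proud 44 mm ahead of the nozzle's rear edge (14 + 30), and the gap to the collar is about 5.7 mm, so the nozzle is locked short. The vacuum slid back in its pocket during the push, so I'll check that it still sits flat. The plan is to touch the rear of the handle gently with closed fingertips; the top should be at z = 0.126.

Request:
drive_tool --pt "0.05 0 0" --pt "0.1 -0.001 0" --pt "0.15 -0.002 0" --pt "0.19 -0.002 0" --pt "0.214 -0.002 0" --pt "0.214 -0.002 0.02" --pt "0.214 -0.002 0.04" --pt "0.214 -0.002 0.045" --spin '[0,0,0,0,0,0,0,0]' --fingers '[0.06,0.04,0.02,0.005,0.005,0.005,0.005,0.005]'

```text
t: 23.75
ee_pos: [0.4522, -0.2376, 0.1599]
orientation: [-0.002, -0.358, 0.934, 0.002]
force: [-0.2, -0.3, 0.1]
grip_width: 0.0089
gripper_force: 0.0
```

Request:
drive_tool --pt "0 0 0.002" --pt "0 0 0.004" --pt "0 0 0.006" --pt "0 0 0.008" --pt "0 0 0.009" --pt "0 0 0.01" --spin '[0,0,0,0,0,0]' --fingers '[0.005,0.005,0.005,0.005,0.005,0.005]'

```text
t: 24.35
ee_pos: [0.4546, -0.2381, 0.1529]
orientation: [0.0, -0.359, 0.933, -0.0]
force: [0.1, 0.6, 0.2]
grip_width: 0.005
gripper_force: 0.0
```

Request:
drive_tool --pt "0 0 0.001" --pt "0 0 0.002" --pt "0 0 0.002" --spin '[0,0,0]' --fingers '[0.005,0.005,0.005]'

```text
t: 24.65
ee_pos: [0.4545, -0.238, 0.1507]
orientation: [-0.0, -0.359, 0.933, 0.0]
force: [0.4, 0.0, -0.5]
grip_width: 0.0053
gripper_force: 0.0
```

Request:
drive_tool --pt "0 0 0.0005" --pt "0 0 0.001" --pt "0 0 0.0015" --pt "0 0 0.0015" --spin '[0,0,0,0]' --fingers '[0.005,0.005,0.005,0.005]'

```text
t: 25.05
ee_pos: [0.4545, -0.2381, 0.1492]
orientation: [-0.0, -0.359, 0.933, 0.0]
force: [-0.7, 0.2, -0.0]
grip_width: 0.005
gripper_force: 0.0
```

Request:
drive_tool --pt "0 0 0.0007" --pt "0 0 0.0014" --pt "0 0 0.002" --pt "0 0 0.002" --spin '[0,0,0,0]' --fingers '[0.005,0.005,0.005,0.005]'

```text
t: 25.45
ee_pos: [0.4545, -0.2381, 0.1472]
orientation: [-0.0, -0.359, 0.933, 0.0]
force: [0.2, 0.6, -0.8]
grip_width: 0.005
gripper_force: 0.0
```

Request:
drive_tool --pt "0 0 0.002" --pt "0 0 0.004" --pt "0 0 0.006" --pt "0 0 0.008" --pt "0 0 0.008" --spin '[0,0,0,0,0]' --fingers '[0.005,0.005,0.005,0.005,0.005]'

```text
t: 25.95
ee_pos: [0.4543, -0.238, 0.139]
orientation: [-0.0, -0.359, 0.933, 0.0]
force: [-0.1, -0.1, 0.4]
grip_width: 0.005
gripper_force: 0.0
```

Request:
drive_tool --pt "0 0 0.0015" --pt "0 0 0.003" --pt "0 0 0.0045" --pt "0 0 0.005" --pt "0 0 0.005" --spin '[0,0,0,0,0]' --fingers '[0.005,0.005,0.005,0.005,0.005]'

```text
t: 26.45
ee_pos: [0.4545, -0.2381, 0.1342]
orientation: [-0.0, -0.359, 0.933, 0.0]
force: [0.1, -0.6, 0.4]
grip_width: 0.0049
gripper_force: 0.0
```

Request:
drive_tool --pt "0 0 0.001" --pt "0 0 0.002" --pt "0 0 0.003" --pt "0 0 0.004" --pt "0 0 0.004" --spin '[0,0,0,0,0]' --fingers '[0.005,0.005,0.005,0.005,0.005]'

```text
t: 26.95
ee_pos: [0.4545, -0.2381, 0.1302]
orientation: [-0.0, -0.359, 0.933, 0.0]
force: [-0.0, -0.7, 0.3]
grip_width: 0.0052
gripper_force: 0.0
```

Request:
drive_tool --pt "0 0 0.001" --pt "0 0 0.002" --pt "0 0 0.003" --pt "0 0 0.003" --spin '[0,0,0,0]' --fingers '[0.005,0.005,0.005,0.005]'

```text
t: 27.35
ee_pos: [0.4545, -0.238, 0.1271]
orientation: [-0.0, -0.359, 0.933, 0.0]
force: [-0.4, -0.3, -0.3]
grip_width: 0.0049
gripper_force: 0.0
```

Request:
drive_tool --pt "0 0 0.001" --pt "0 0 0.002" --pt "0 0 0.003" --pt "0 0 0.003" --spin '[0,0,0,0]' --fingers '[0.005,0.005,0.005,0.005]'

```text
t: 27.75
ee_pos: [0.4548, -0.2383, 0.1253]
orientation: [-0.0, -0.359, 0.933, -0.0]
force: [-6.4, 2.4, 20.7]
grip_width: 0.0053
gripper_force: 10.1
```

Request:
drive_tool --pt "0 0 -0.008" --pt "-0.03 0 -0.008" --pt "-0.055 0 -0.008" --pt "-0.055 0 -0.005" --pt "-0.055 0 -0.003" --pt "-0.055 0 -0.002" --pt "-0.055 0 -0.001" --pt "-0.055 0 0" --spin '[0,0,0,0,0,0,0,0]' --fingers '[0.005,0.005,0.005,0.005,0.005,0.005,0.005,0.005]'

```text
t: 28.55
ee_pos: [0.4951, -0.2019, 0.1253]
orientation: [-0.0, -0.359, 0.933, 0.0]
force: [-12.5, 3.0, 35.0]
grip_width: 0.0049
gripper_force: 17.4
```

Request:
drive_tool --pt "0 0 0" --pt "0 0 0" --spin '[0,0]' --fingers '[0.005,0.005]'

```text
t: 28.75
ee_pos: [0.4951, -0.2018, 0.1253]
orientation: [-0.0, -0.359, 0.933, 0.0]
force: [-7.7, 2.6, 19.2]
grip_width: 0.0046
gripper_force: 9.6
```

The contact height is the same at the front and rear of the handle (0.1253 both times), so the vacuum sits level and fully down. I'll retreat, check the pin once more and hand in.

Request:
drive_tool --pt "0 0 -0.02" --pt "0 0 -0.06" --pt "-0.04 0 -0.09" --pt "-0.09 0 -0.09" --pt "-0.115 0 -0.085" --pt "-0.115 0 -0.082" --pt "-0.115 0 -0.082" --pt "-0.115 0 -0.082" --spin '[0,0,0,0,0,0,0,0]' --fingers '[0.005,0.01,0.03,0.05,0.07,0.07,0.07,0.07]'

```text
t: 29.55
ee_pos: [0.5799, -0.1249, 0.2061]
orientation: [-0.0, -0.359, 0.934, 0.0]
force: [-0.6, 0.3, 0.1]
grip_width: 0.0553
gripper_force: 0.0
```

Run:
```python
from seg import *
C=cam('wrist');im=manip.get_image('wrist');runs(im,C,'now');o=manip.observe();e,R=tool();print(o['t'],o['force'],e)
i=im.astype(int);m=(i[...,0]>180)&(i[...,1]<140)&(i[...,2]<70)&(i[...,0]-i[...,1]>90);m[230:]=0;m[:,:230]=0;m[:,300:]=0
p=np.argwhere(m);print(len(p))
pin=ray(C,p.mean(0)[::-1],.052);print('pin',pin)
if len(p)>4 and np.hypot(*(pin[:2]-[.5772,-.1005]))<.004: print(manip.hand_in())
```

```text
now teal edges rows [(39, 0.1332), (64, 0.1109), (93, 0.0842), (112, 0.0661), (138, 0.0405), (143, 0.0354), (148, 0.0303), (237, -0.0673)]
orange 16 [188.5   274.875] [191 276]
29.6 [-0.13715233  0.18644291  0.89817313] [ 0.57998394 -0.12498927  0.20625336]
17
pin [ 0.57810814 -0.10032504  0.052     ]
the job is handed in; nothing more can be done
None
```

I handed the job in at about 29.6 s. By my measurements the vacuum sits level and fully down in the dock, pushed to the back of its pocket, and the teal nozzle is locked short with the pin out in the front hole, though my first squeezes missed the pin and pushed the nozzle with up to 40 N before I lowered the hand; the result itself has not come back.

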